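# Drive the stuck plug out of an orb stand

### The job

Two cast metal orb stands are on the bench and one still has a brass plug stuck in the hole of its dished top. Take the slim drift out of its wooden block by the handle and push it straight down through that hole, keeping hold of it until the plug drops out underneath into the stand's foot tray and the drift's guard disc rests on the dish; then let go and leave the drift standing there. Leave the thick drift in its block.

Things in the scene. Friction and masses are not known exactly. Their poses are not given: they have to be found in the camera images.
- drift_grip (a point): Slim drift: loose steel punch, 0.2-0.35 kg, upright in a hole 22 mm deep in a fixed wooden block 30 mm high. From the tip: shaft 16 mm dia x 62 mm, guard disc 66 mm dia x 6 mm, dark wooden handle 26 mm dia x 65 mm. Point: on the axis half-way up the handle, 32.5 mm above the guard's upper face, 100.5 mm above the tip. z points tip to handle.
- big_drift_grip (a point): Thick drift, not to be used: as the slim one, but its shaft is 40 mm in diameter, too thick for the hole; it stands in a like wooden block. Point: half-way up its handle.
- bore (a point): Centre of the upper mouth of the plugged stand's vertical hole, 110 mm above the bench; z up. A funnel dish above it widens to a rim 12 mm higher, about 44 mm inside, 53 mm outside. Hole 34 mm dia, 35 mm deep, open below: 67 mm free over a foot tray 124 mm wide between three legs. Dark cast metal, does not move. A like stand near by has an empty hole.
- plug_mid (a point): Brass plug, 32 mm dia x 30 mm, 0.2 kg, its top 5 mm below the hole's mouth. Point: its centre, 20 mm below the mouth at the start. Two sprung tabs under the hole hold it: about 10 N down over the first 8 mm spreads them, then little; they pinch it until its top is 7 mm below the hole, then it falls. The drift, guard on the dish, reaches 15 mm below the hole.

How it is judged:
On the way, in this order (a step that is already met when the one before it is completed fails the run):
1. the slim drift's tip is in the dish over the hole, the plug still in place (horizontal distance between drift_grip and bore below 0.015 m and z of drift_grip in the frame of bore below 0.108 m and z of plug_mid in the frame of bore above -0.03 m).
2. the plug has left the hole while the gripper is on the drift (z of plug_mid in the frame of bore below -0.063 m and horizontal distance between drift_grip and bore below 0.015 m and contact force between the fingers and drift above 0.5 N).
At the end, for the whole second after the job is handed in: Plug at rest in its stand's foot tray (centre 65 mm or more below the hole's mouth, within 65 mm of its axis); slim drift released and at rest in the hole, guard within 10 mm of the dish rim, handle within 15 mm of the axis, within 11 degrees of upright (z of plug_mid in the frame of bore below -0.065 m and horizontal distance between plug_mid and bore below 0.065 m and horizontal distance between drift_grip and bore below 0.015 m and z of drift_grip in the frame of bore below 0.06 m and angle between drift_grip's own z axis and vertical below 0.2 rad and linear speed of each of plug, drift below 0.05 m/s); the robot touches nothing.
It fails at once if the thick drift is taken from its place or knocked over (distance of big_drift_grip from where it was at the start of the episode above 0.04 m).
It also fails if it takes over 38 s, if anything falls off the work surface, if the arm or the gripper's body presses on something with over 40 N, if the wrist force passes 120 N, or if a joint passes its speed limit or range.

### The arm

A 7-joint arm with a two-finger parallel gripper is mounted at the origin on the work surface. World frame = base frame: x ahead of the robot, y to its left, z up, the work surface at z = 0. Lengths are in m, angles in rad, forces in N, time in s.
With the tool pointing down it reaches from about 0.4 to 0.85 m from the base axis. Payload 4.4 kg.
Tool frame: the origin (TCP) lies at the centre of the arm's flange, where the gripper is bolted on; the fingertips stand 199 mm ahead of it and the grasp point (between the pads) lies grip_point_offset ahead of it (grip_point_offset is the distance from the TCP to the grasp point, in m); z points along the fingers, y is the direction in which the jaws open and shut (so a half turn about z gives the same grasp; the last joint's range is limited). The gripper opens to 94 mm and grips with 3 to 60 N. Pads are 16 mm wide; open, the fingers measure 119 mm over their backs; the gripper's body (75 mm by 177 mm) begins 78 mm behind the grasp point.
Start: joints at [-0.066, 0.628, 0.038, 1.517, -0.027, 0.996, -0.02], TCP at [0.65, 0, 0.405] pointing down, gripper open.
Joint ranges: [-3.06, 3.06], [-0.37, 2.12], [-1.25, 1.32], [0.18, 2.47], [-1.1, 4.24], [0.23, 1.98], [-2.94, 2.94]. Speed limits (rad/s): [2.57, 2.57, 3.14, 3.14, 3.14, 3.14, 3.14].

### API

Orientations are given as a rotation vector (axis times angle).
In Python, from workcell import * gives the robot as it stands. The module is installed in compiled form; this text tells all that it offers.
- The arm moves only by the tool send_rows, never from a script. Its argument "moves" is a list of rows, each an object of numbers: "gripper": the opening, from 0 (shut) to 1 (fully open); "x", "y", "z": the shift along the tool's x, y, z in mm; "wx", "wy", "wz": the turn, a rotation vector about the tool's x, y, z in degrees. In form: [{"gripper": .., "x": .., "y": .., "z": .., "wx": .., "wy": .., "wz": ..}, ...]. A call has 1 to 8 rows; each row shifts and turns the commanded pose from where the row before left it, along the tool's axes as they then stand; what a row does not reach is not made up. A row lasts 1/10 s, in which the tool goes at most 50 mm and 8.59 degrees, less where a joint would pass 70% of its speed; a pose out of reach is approached as far as the arm can. A call with a gripper value outside its range is refused whole. The fingers move at their own pace and stop on an object; the grip force is fixed at half the most. Time passes only in rows, so rows that do not move let the fingers close. It gives the time, the measured TCP pose, the force and the opening at its end, in the units of the state.
- get_obs(): the state, without advancing time (a new reading comes with each control period).
- grab_frame(name): name is "scene" or "side" or "wrist"; returns a dict with "image" (384x512x3 uint8, blue, green, red), "z_map" (384x512 float32, m along the optical axis (not along the pixel's ray), 0 where there is no reading), "vertical_fov" (degrees; the focal length in pixels is half the picture's height over the tangent of half this angle, whatever the lens; pixels are square), "cx", "cy" (the principal point, pixels), "rvec" (rotation vector, rad) and "tvec" (3), from world to camera coordinates, as OpenCV has them; the wrist camera has in their place "T_tool_cam" (4x4, takes a point from camera to tool coordinates, whose origin is the TCP and whose axes are the flange's). Camera axes: x right, y down, z forward; pixel columns grow to the right and rows downward; lengths in m; the calibration is good to about 2 mm. A picture is of the moment at which its call begins: read the wrist's pose just before it.
- close_job(): hands the job in, once; it reports no verdict.
The state is a dict: "time_s": time; "joints": joint angles; "joint_vel": joint speeds; "joint_efforts": joint torques, N m; "tool_pos": TCP position; "ee_rot": TCP orientation; "contact_force": force on the tool from outside, world axes, zero at the start; "torque": the same for the moment, N m; "finger_gap": opening from 0.0 (shut) to 1.0 (fully open).
Only numpy, scipy, OpenCV 4.12 (cv2) and the standard library are available. Lean on these libraries where they do the work, as an engineer would, in place of code of your own. Each camera call takes 0.05 s, during which the arm holds its last target. There are 200 camera calls.

## Working session

There is one attempt and no reset: what is moved stays moved. The work goes in short steps, Python scripts to look and compute and a tool call to move; the robot and the scene stay as the last step left them, time stands still between calls to the robot, and variables do not carry over. Pictures are saved under pics/ and viewed, about 8 in all and at most 12, crops included, and the job is handed in when it is done.

Besides the shell and the picture viewer there is one more tool, called after ">>>" as name(argument=value, ...) on one line, values as JSON. send_rows: Moves the arm, as the interface text tells. Its arguments: {"type":"object","properties":{"moves":{"type":"array","items":{"type":"object","properties":{"gripper":{"type":"number"},"x":{"type":"number"},"y":{"type":"number"},"z":{"type":"number"},"wx":{"type":"number"},"wy":{"type":"number"},"wz":{"type":"number"}}}}},"required":["moves"]}

```bash
mkdir -p pics
cat > h.py <<'E'
from workcell import *
import numpy as np, cv2
from scipy.spatial.transform import Rotation as R
def cam(n):
    o=get_obs(); f=grab_frame(n); im=f["image"]; h=im.shape[0]
    fl=h/2/np.tan(np.radians(f["vertical_fov"])/2)
    if n=="wrist":
        T=np.eye(4);T[:3,:3]=R.from_rotvec(o["ee_rot"]).as_matrix();T[:3,3]=o["tool_pos"];M=T@f["T_tool_cam"]
    else:
        A=np.eye(4);A[:3,:3]=R.from_rotvec(np.ravel(f["rvec"])).as_matrix();A[:3,3]=np.ravel(f["tvec"]);M=np.linalg.inv(A)
    v,u=np.mgrid[:h,:im.shape[1]]
    d=np.stack([(u-f["cx"])/fl,(v-f["cy"])/fl,np.ones(u.shape)],-1)
    P=(d*f["z_map"][...,None])@M[:3,:3].T+M[:3,3]
    P[f["z_map"]==0]=np.nan
    return im,P,d@M[:3,:3].T,M[:3,3],o
E
python3 - <<'E'
from h import *
o=get_obs(); print({k:np.round(v,3) for k,v in o.items()})
ims=[]
for n in("scene","side"):
    im,P,D,c,_=cam(n); print(n,c); np.savez(n,im=im,P=P,D=D,c=c); cv2.imwrite(f"pics/{n}0.png",im)
E
python3 -c "import workcell as w;print([x for x in dir(w) if x[0]!='_'])"
```

```text
{'time_s': np.float64(0.0), 'joints': array([-0.066,  0.629,  0.038,  1.518, -0.027,  0.996, -0.02 ]), 'joint_vel': array([-0.001,  0.   , -0.   , -0.001, -0.   , -0.   ,  0.   ]), 'joint_efforts': array([ 0.0000e+00, -5.4973e+01,  1.1440e+00, -1.8663e+01, -5.2000e-02,
        2.4000e-02,  0.0000e+00]), 'tool_pos': array([0.65 , 0.   , 0.404]), 'ee_rot': array([-2.220e+00, -2.221e+00,  2.000e-03]), 'contact_force': array([ 0.21 , -0.614, -0.481]), 'torque': array([0.026, 0.007, 0.007]), 'finger_gap': np.float64(1.001)}
scene [ 0.87373556 -0.40827187  0.55804318]
side [ 0.40640415 -0.54458814  0.72786909]
['IKError', 'close_job', 'get_obs', 'grab_frame', 'grip_point_offset']
```

View pics/scene0.png

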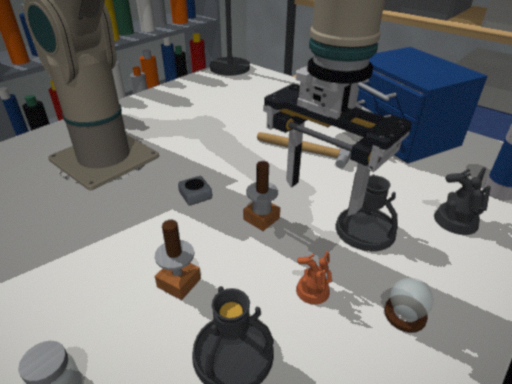

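View pics/side0.png

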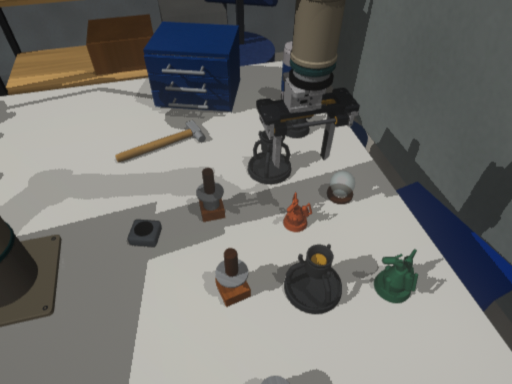

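The plugged stand shows brass at scene (232,310) and side (319,260). The drifts are at scene (172,250) and (262,190). The nearer one looks slim, so I'll check with a crop and measure.

Run:
```python
from h import *
s=np.load("scene.npz"); d=np.load("side.npz")
a=s["im"][140:310,140:300]; b=d["im"][150:310,180:350]
cv2.imwrite("pics/crop.png",np.hstack([cv2.resize(a,(400,425)),cv2.resize(b,(400,425))]))
for n,q in(("scene",s),("side",d)):
    im,P=q["im"],q["P"]; hsv=cv2.cvtColor(im,cv2.COLOR_BGR2HSV)
    ok=(P[...,0]>.3)&(P[...,0]<.9)&(abs(P[...,1])<.5)
    # dark brown handle : hue red/orange, dark, z 0.08..0.16
    m=ok&((hsv[...,0]<14))&(hsv[...,1]>110)&(P[...,2]>.084)&(P[...,2]<.16)
    k,L,st,ce=cv2.connectedComponentsWithStats(m.astype(np.uint8))
    for i in range(1,k):
        if st[i,4]>60:
            p=P[L==i]; t=p[p[:,2]>np.nanmax(p[:,2])-.004]
            print(n,"handle",ce[i].round(),st[i,4],"mean",p.mean(0).round(4),"zmax",p[:,2].max().round(4),"min/max",p.min(0).round(3),p.max(0).round(3),"top",t.mean(0).round(4))
    m=ok&(hsv[...,0]>14)&(hsv[...,0]<32)&(hsv[...,1]>120)&(P[...,2]>.08)&(P[...,2]<.13)
    k,L,st,ce=cv2.connectedComponentsWithStats(m.astype(np.uint8))
    for i in range(1,k):
        if st[i,4]>30: print(n,"brass",ce[i].round(),st[i,4],P[L==i].mean(0).round(4))
    m=ok&(hsv[...,2]<100)&(P[...,2]>.113)&(P[...,2]<.126)
    k,L,st,ce=cv2.connectedComponentsWithStats(m.astype(np.uint8))
    for i in range(1,k):
        if st[i,4]>60:
            (x,y),r=cv2.minEnclosingCircle((P[L==i][:,:2]*1e3).astype(np.float32)); print(n,"rim?",ce[i].round(),st[i,4],x,y,r)
print(grip_point_offset)
```

```text
scene handle [262. 176.] 224 mean [0.4705 0.0815 0.1172] zmax 0.1416 min/max [0.459 0.075 0.085] [0.478 0.096 0.142] top [0.4678 0.0853 0.1398]
scene handle [171. 237.] 364 mean [ 0.4743 -0.147   0.12  ] zmax 0.1414 min/max [ 0.46  -0.155  0.084] [ 0.481 -0.134  0.141] top [ 0.4702 -0.1443  0.1397]
scene brass [231. 310.] 305 [ 0.6327 -0.1759  0.1045]
scene rim? [464. 173.] 70 761.9071655273438 351.9533996582031 12.548850059509277
scene rim? [262. 175.] 73 467.45086669921875 84.80972290039062 12.107428550720215
scene rim? [378. 184.] 195 648.63427734375 202.8635711669922 26.042695999145508
scene rim? [171. 238.] 90 471.66375732421875 -144.9805908203125 11.654316902160645
scene rim? [230. 302.] 495 628.7918090820312 -177.05587768554688 31.14863395690918
side handle [230. 254.] 81 mean [ 0.4673 -0.1444  0.1412] zmax 0.1433 min/max [ 0.458 -0.153  0.138] [ 0.478 -0.134  0.143] top [ 0.4673 -0.1446  0.1413]
side brass [319. 259.] 147 [ 0.6367 -0.1749  0.105 ]
side rim? [265. 137.] 61 636.6953125 204.98916625976562 28.033002853393555
side rim? [320. 254.] 270 640.4483642578125 -176.43653869628906 31.90256690979004
0.1804
```

View pics/crop.png

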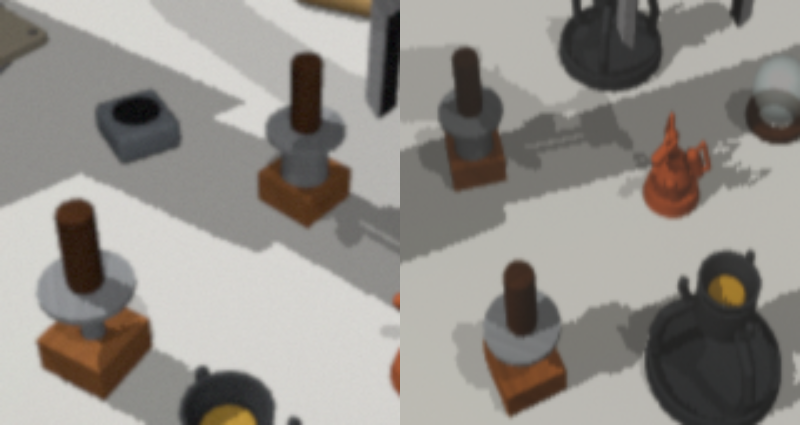

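The near drift, with its axis at about (0.467,-0.145), is the slim one. The far drift has the thick grey shaft. The bore is near (0.636,-0.176). I'll move above the slim drift for a close look.

>>> send_rows(moves=[{"gripper": 1, "x": -20, "y": -25}, {"x": -25, "y": -32}, {"x": -25, "y": -32}, {"x": -25, "y": -32}, {"x": -25, "y": -31}, {"x": -25, "y": -31}, {}, {}])

```text
invalid input
```

Run:
```python
from h import *
im,P,D,c,o=cam("wrist"); cv2.imwrite("pics/w1.png",im); np.savez("w1",im=im,P=P,D=D,c=c)
print(o["time_s"],o["tool_pos"],o["ee_rot"],c)
hsv=cv2.cvtColor(im,cv2.COLOR_BGR2HSV)
m=(P[...,2]>.125)&(P[...,2]<.15)
k,L,st,ce=cv2.connectedComponentsWithStats(m.astype(np.uint8))
for i in range(1,k):
    if st[i,4]>60:
        p=P[L==i];(x,y),r=cv2.minEnclosingCircle((p[:,:2]*1e3).astype(np.float32));print(ce[i].round(),st[i,4],p.mean(0).round(4),x,y,r)
```

```text
0.1 [6.49750071e-01 1.30492401e-05 4.03890074e-01] [-2.22067741e+00 -2.22058536e+00  1.80350236e-03] [0.65045123 0.07485082 0.3836581 ]
[16. 88.] 1142 [0.4716 0.0865 0.1373] 466.3226318359375 87.00304412841797 12.865655899047852
```

View pics/w1.png

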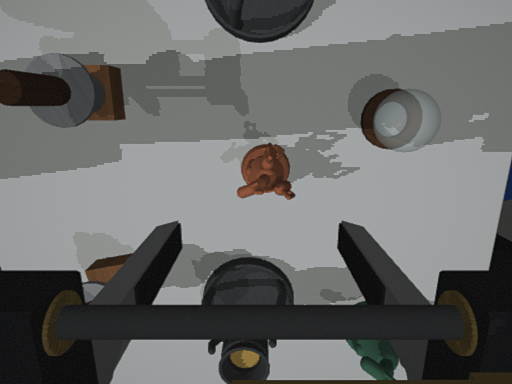

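The move call was refused because every row needs all its fields. So this view is still from the start pose: it shows the thick drift at the upper left and the plugged stand at (245,355). I'm resending with full rows.

>>> send_rows(moves=[{"gripper": 1, "x": -20, "y": -25, "z": 0, "wx": 0, "wy": 0, "wz": 0}, {"gripper": 1, "x": -25, "y": -32, "z": 0, "wx": 0, "wy": 0, "wz": 0}, {"gripper": 1, "x": -25, "y": -32, "z": 0, "wx": 0, "wy": 0, "wz": 0}, {"gripper": 1, "x": -25, "y": -32, "z": 0, "wx": 0, "wy": 0, "wz": 0}, {"gripper": 1, "x": -25, "y": -31, "z": 0, "wx": 0, "wy": 0, "wz": 0}, {"gripper": 1, "x": -25, "y": -31, "z": 0, "wx": 0, "wy": 0, "wz": 0}, {"gripper": 1, "x": 0, "y": 0, "z": 0, "wx": 0, "wy": 0, "wz": 0}, {"gripper": 1, "x": 0, "y": 0, "z": 0, "wx": 0, "wy": 0, "wz": 0}])

```text
time_s: 0.95
tool_pos: [0.4668, -0.1454, 0.4049]
ee_rot: [2.223, 2.219, 0.001]
contact_force: [-0.0, 0.8, 0.5]
finger_gap: 1.004
```

Run:
```python
from h import *
im,P,D,c,o=cam("wrist"); cv2.imwrite("pics/w2.png",im); np.savez("w2",im=im,P=P,D=D,c=c)
print(o["time_s"],o["tool_pos"],o["ee_rot"],c)
for a,b in((.125,.15),(.09,.12),(.078,.0845)):
  m=(P[...,2]>a)&(P[...,2]<b)
  k,L,st,ce=cv2.connectedComponentsWithStats(m.astype(np.uint8))
  for i in range(1,k):
    if st[i,4]>100:
        p=P[L==i];(x,y),r=cv2.minEnclosingCircle((p[:,:2]*1e3).astype(np.float32));print(a,ce[i].round(),st[i,4],p.mean(0).round(4),x,y,r)
```

```text
0.95 [ 0.46677717 -0.14544176  0.40490165] [2.22328053e+00 2.21907883e+00 8.86271098e-04] [ 0.46766405 -0.07060154  0.3846803 ]
0.125 [259. 197.] 862 [ 0.4678 -0.1417  0.1394] 467.6742248535156 -143.56875610351562 12.957767486572266
0.09 [260. 178.] 179 [ 0.4679 -0.1333  0.1058] 467.8796081542969 -140.91946411132812 12.501192092895508
0.09 [430. 211.] 1248 [ 0.6248 -0.1653  0.1048] 632.1947631835938 -164.7909393310547 35.946285247802734
0.09 [448. 231.] 1709 [ 0.6413 -0.183   0.1093] 635.4049682617188 -179.85533142089844 22.39104461669922
0.09 [439. 262.] 112 [ 0.6371 -0.2137  0.1105] 638.1830444335938 -214.21913146972656 3.9783005714416504
0.078 [391. 201.] 101 [ 0.5978 -0.1631  0.0813] 599.3733520507812 -163.2118377685547 7.248929977416992
```

View pics/w2.png

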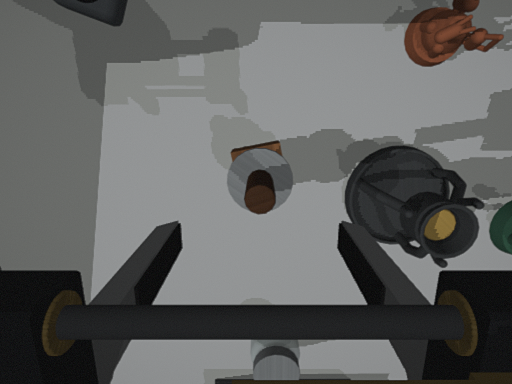

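The view shows the handle top at (260,198), i.e. (0.4677,-0.144), between the open jaws. I'll descend and grip.

>>> send_rows(moves=[{"gripper": 1, "x": 1, "y": 1, "z": 20, "wx": 0, "wy": 0, "wz": 0}, {"gripper": 1, "x": 0, "y": 0, "z": 30, "wx": 0, "wy": 0, "wz": 0}, {"gripper": 1, "x": 0, "y": 0, "z": 30, "wx": 0, "wy": 0, "wz": 0}, {"gripper": 1, "x": 0, "y": 0, "z": 24, "wx": 0, "wy": 0, "wz": 0}, {"gripper": 1, "x": 0, "y": 0, "z": 12, "wx": 0, "wy": 0, "wz": 0}, {"gripper": 1, "x": 0, "y": 0, "z": 0, "wx": 0, "wy": 0, "wz": 0}, {"gripper": 0, "x": 0, "y": 0, "z": 0, "wx": 0, "wy": 0, "wz": 0}, {"gripper": 0, "x": 0, "y": 0, "z": 0, "wx": 0, "wy": 0, "wz": 0}])

```text
time_s: 1.8
tool_pos: [0.4688, -0.1439, 0.2897]
ee_rot: [2.22, 2.221, 0.002]
contact_force: [-0.6, -0.6, 0.4]
finger_gap: 0.866
```

>>> send_rows(moves=[{"gripper": 0, "x": 0, "y": 0, "z": 0, "wx": 0, "wy": 0, "wz": 0}, {"gripper": 0, "x": 0, "y": 0, "z": 0, "wx": 0, "wy": 0, "wz": 0}, {"gripper": 0, "x": 0, "y": 0, "z": 0, "wx": 0, "wy": 0, "wz": 0}, {"gripper": 0, "x": 0, "y": 0, "z": 0, "wx": 0, "wy": 0, "wz": 0}, {"gripper": 0, "x": 0, "y": 0, "z": 0, "wx": 0, "wy": 0, "wz": 0}])

```text
time_s: 2.3
tool_pos: [0.468, -0.144, 0.2888]
ee_rot: [2.221, 2.221, 0.0]
contact_force: [0.4, 0.1, 0.4]
finger_gap: 0.445
```

```bash
cat > bore.py <<'E'
# bore centre: rim ellipse outline / depth in existing frames
from h import *
for n in("scene","side","w2"):
    q=np.load(n+".npz"); im,D,c,P=q["im"],q["D"],q["c"],q["P"]; hsv=cv2.cvtColor(im,cv2.COLOR_BGR2HSV)
    m=(P[...,2]>.116)&(P[...,2]<.126)&(np.hypot(P[...,0]-.636,P[...,1]+.177)<.033)
    p=P[m][:,:2]
    A=np.c_[2*p,np.ones(len(p))]; s=np.linalg.lstsq(A,(p**2).sum(1),rcond=None)[0]
    print(n,"rim",len(p),s[:2].round(4),np.sqrt(s[2]+s[0]**2+s[1]**2).round(4), P[m].max(0).round(4),P[m].min(0).round(4))
    b=(hsv[...,0]>12)&(hsv[...,0]<34)&(hsv[...,1]>110)&(np.hypot(P[...,0]-.636,P[...,1]+.177)<.033)&(P[...,2]>.09)
    # brass visible through dish: cast on z=.105
    w=c+D[b]*((.105-c[2])/D[b][:,2])[:,None]; (x,y),r=cv2.minEnclosingCircle((w[:,:2]*1e3).astype(np.float32)); print("  brass",b.sum(),x,y,r,w.mean(0))
E
python3 bore.py
```

```text
scene rim 436 [ 0.6346 -0.1778] 0.0233 [ 0.6594 -0.151   0.1236] [ 0.6078 -0.203   0.116 ]
  brass 307 633.9947509765625 -177.39175415039062 15.9330472946167 [ 0.63294856 -0.17610515  0.105     ]
side rim 222 [ 0.634  -0.1789] 0.0232 [ 0.6601 -0.1528  0.1248] [ 0.6091 -0.2047  0.116 ]
  brass 148 636.007568359375 -176.28627014160156 15.503702163696289 [ 0.63676676 -0.17497543  0.105     ]
w2 rim 1165 [ 0.6336 -0.1783] 0.0232 [ 0.6617 -0.153   0.1242] [ 0.6086 -0.2047  0.116 ]
  brass 715 634.0521850585938 -178.39256286621094 15.9902982711792 [ 0.63592993 -0.17932342  0.105     ]
```

Four fits put the bore within 2 mm of (0.634,-0.178). Finishing the grip, then lifting 150 mm.

>>> send_rows(moves=[{"gripper": 0, "x": 0, "y": 0, "z": 0, "wx": 0, "wy": 0, "wz": 0}, {"gripper": 0, "x": 0, "y": 0, "z": 0, "wx": 0, "wy": 0, "wz": 0}, {"gripper": 0, "x": 0, "y": 0, "z": 0, "wx": 0, "wy": 0, "wz": 0}, {"gripper": 0, "x": 0, "y": 0, "z": 0, "wx": 0, "wy": 0, "wz": 0}, {"gripper": 0, "x": 0, "y": 0, "z": 0, "wx": 0, "wy": 0, "wz": 0}, {"gripper": 0, "x": 0, "y": 0, "z": 0, "wx": 0, "wy": 0, "wz": 0}])

```text
time_s: 2.9
tool_pos: [0.468, -0.144, 0.2886]
ee_rot: [-2.221, -2.221, 0.0]
contact_force: [0.1, 0.3, -0.7]
finger_gap: 0.277
```

>>> send_rows(moves=[{"gripper": 0, "x": 0, "y": 0, "z": -8, "wx": 0, "wy": 0, "wz": 0}, {"gripper": 0, "x": 0, "y": 0, "z": -16, "wx": 0, "wy": 0, "wz": 0}, {"gripper": 0, "x": 0, "y": 0, "z": -24, "wx": 0, "wy": 0, "wz": 0}, {"gripper": 0, "x": 0, "y": 0, "z": -30, "wx": 0, "wy": 0, "wz": 0}, {"gripper": 0, "x": 0, "y": 0, "z": -30, "wx": 0, "wy": 0, "wz": 0}, {"gripper": 0, "x": 0, "y": 0, "z": -26, "wx": 0, "wy": 0, "wz": 0}, {"gripper": 0, "x": 0, "y": 0, "z": -16, "wx": 0, "wy": 0, "wz": 0}, {"gripper": 0, "x": 0, "y": 0, "z": 0, "wx": 0, "wy": 0, "wz": 0}])

```text
time_s: 3.7
tool_pos: [0.4683, -0.1441, 0.4409]
ee_rot: [2.219, 2.219, 0.004]
contact_force: [1.4, -0.3, -3.0]
finger_gap: 0.273
```

>>> send_rows(moves=[{"gripper": 0, "x": -3, "y": 14, "z": 0, "wx": 0, "wy": 0, "wz": 0}, {"gripper": 0, "x": -6, "y": 26, "z": 0, "wx": 0, "wy": 0, "wz": 0}, {"gripper": 0, "x": -7, "y": 32, "z": 0, "wx": 0, "wy": 0, "wz": 0}, {"gripper": 0, "x": -7, "y": 34, "z": 0, "wx": 0, "wy": 0, "wz": 0}, {"gripper": 0, "x": -6, "y": 32, "z": 0, "wx": 0, "wy": 0, "wz": 0}, {"gripper": 0, "x": -4, "y": 18, "z": 0, "wx": 0, "wy": 0, "wz": 0}, {"gripper": 0, "x": -1, "y": 10, "z": 0, "wx": 0, "wy": 0, "wz": 0}, {"gripper": 0, "x": 0, "y": 0, "z": 0, "wx": 0, "wy": 0, "wz": 0}])

```text
time_s: 4.5
tool_pos: [0.6347, -0.1777, 0.4363]
ee_rot: [-2.219, -2.22, 0.002]
contact_force: [-0.4, 0.0, -2.9]
finger_gap: 0.271
```

Run:
```python
from h import *
o=get_obs(); print(o["tool_pos"],o["contact_force"],o["finger_gap"])
a=cam("scene")[0]; b=cam("side")[0]
cv2.imwrite("pics/two.png",np.hstack([cv2.resize(a[180:384,130:330],(400,408)),cv2.resize(b[100:300,220:420],(400,408))]))
```

```text
[ 0.63467456 -0.1777154   0.43629417] [-0.41880745  0.0366604  -2.93608411] 0.27146323874262596
```

View pics/two.png

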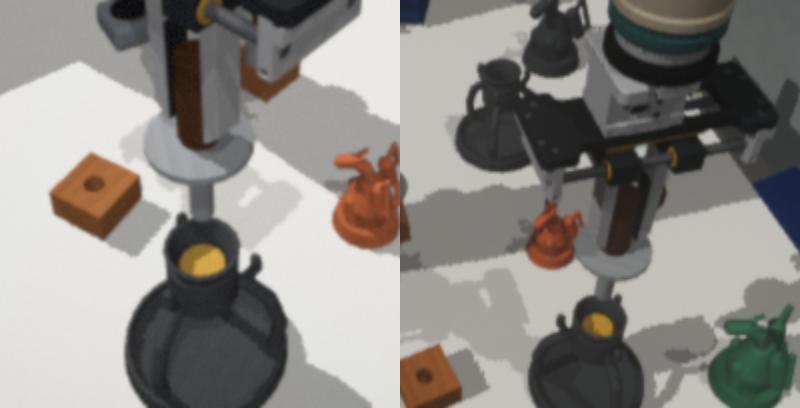

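The drift hangs upright over the dish with the plug visible below. Descending to the plug, then pressing slowly.

>>> send_rows(moves=[{"gripper": 0, "x": 0, "y": 0, "z": 8, "wx": 0, "wy": 0, "wz": 0}, {"gripper": 0, "x": 0, "y": 0, "z": 12, "wx": 0, "wy": 0, "wz": 0}, {"gripper": 0, "x": 0, "y": 0, "z": 12, "wx": 0, "wy": 0, "wz": 0}, {"gripper": 0, "x": 0, "y": 0, "z": 8, "wx": 0, "wy": 0, "wz": 0}, {"gripper": 0, "x": 0, "y": 0, "z": 4, "wx": 0, "wy": 0, "wz": 0}, {"gripper": 0, "x": 0, "y": 0, "z": 0, "wx": 0, "wy": 0, "wz": 0}])

```text
time_s: 5.2
tool_pos: [0.6338, -0.1779, 0.3938]
ee_rot: [-2.221, -2.22, 0.001]
contact_force: [-0.7, 0.1, -2.4]
finger_gap: 0.273
```

>>> send_rows(moves=[{"gripper": 0, "x": 0, "y": 0, "z": 3, "wx": 0, "wy": 0, "wz": 0}, {"gripper": 0, "x": 0, "y": 0, "z": 3, "wx": 0, "wy": 0, "wz": 0}, {"gripper": 0, "x": 0, "y": 0, "z": 3, "wx": 0, "wy": 0, "wz": 0}, {"gripper": 0, "x": 0, "y": 0, "z": 3, "wx": 0, "wy": 0, "wz": 0}, {"gripper": 0, "x": 0, "y": 0, "z": 3, "wx": 0, "wy": 0, "wz": 0}, {"gripper": 0, "x": 0, "y": 0, "z": 0, "wx": 0, "wy": 0, "wz": 0}])

```text
time_s: 5.8
tool_pos: [0.6337, -0.1782, 0.3805]
ee_rot: [-2.222, -2.221, 0.001]
contact_force: [-2.3, -0.5, 3.4]
finger_gap: 0.272
```

>>> send_rows(moves=[{"gripper": 0, "x": 0, "y": 0, "z": 3, "wx": 0, "wy": 0, "wz": 0}, {"gripper": 0, "x": 0, "y": 0, "z": 3, "wx": 0, "wy": 0, "wz": 0}, {"gripper": 0, "x": 0, "y": 0, "z": 3, "wx": 0, "wy": 0, "wz": 0}, {"gripper": 0, "x": 0, "y": 0, "z": 3, "wx": 0, "wy": 0, "wz": 0}, {"gripper": 0, "x": 0, "y": 0, "z": 3, "wx": 0, "wy": 0, "wz": 0}, {"gripper": 0, "x": 0, "y": 0, "z": 0, "wx": 0, "wy": 0, "wz": 0}])

```text
time_s: 6.4
tool_pos: [0.6336, -0.1777, 0.3635]
ee_rot: [-2.22, -2.22, 0.002]
contact_force: [-1.4, 0.2, -2.5]
finger_gap: 0.271
```

>>> send_rows(moves=[{"gripper": 0, "x": 0, "y": 0, "z": 3, "wx": 0, "wy": 0, "wz": 0}, {"gripper": 0, "x": 0, "y": 0, "z": 3, "wx": 0, "wy": 0, "wz": 0}, {"gripper": 0, "x": 0, "y": 0, "z": 3, "wx": 0, "wy": 0, "wz": 0}, {"gripper": 0, "x": 0, "y": 0, "z": 3, "wx": 0, "wy": 0, "wz": 0}, {"gripper": 0, "x": 0, "y": 0, "z": 3, "wx": 0, "wy": 0, "wz": 0}, {"gripper": 0, "x": 0, "y": 0, "z": 0, "wx": 0, "wy": 0, "wz": 0}])

```text
time_s: 7.0
tool_pos: [0.6339, -0.1778, 0.3488]
ee_rot: [-2.221, -2.221, 0.001]
contact_force: [-0.4, -0.4, -3.2]
finger_gap: 0.271
```

Force is back to the bare drift weight at 0.349. About 8 mm is left before the guard touches.

>>> send_rows(moves=[{"gripper": 0, "x": 0, "y": 0, "z": 3, "wx": 0, "wy": 0, "wz": 0}, {"gripper": 0, "x": 0, "y": 0, "z": 2, "wx": 0, "wy": 0, "wz": 0}, {"gripper": 0, "x": 0, "y": 0, "z": 2, "wx": 0, "wy": 0, "wz": 0}, {"gripper": 0, "x": 0, "y": 0, "z": 1, "wx": 0, "wy": 0, "wz": 0}, {"gripper": 0, "x": 0, "y": 0, "z": 0, "wx": 0, "wy": 0, "wz": 0}, {"gripper": 0, "x": 0, "y": 0, "z": 0, "wx": 0, "wy": 0, "wz": 0}])

```text
time_s: 7.6
tool_pos: [0.634, -0.178, 0.3417]
ee_rot: [2.221, 2.221, 0.0]
contact_force: [0.0, -0.0, -2.3]
finger_gap: 0.274
```

Run:
```python
from h import *
o=get_obs(); print(o["tool_pos"],o["contact_force"],o["finger_gap"])
a=cam("scene")[0]; b=cam("side")[0]
cv2.imwrite("pics/three.png",np.hstack([cv2.resize(a[230:384,160:310],(400,410),interpolation=3),cv2.resize(b[180:320,260:400],(400,410),interpolation=3)]))
```

```text
[ 0.63403842 -0.17796522  0.34171808] [ 0.00226566 -0.0128244  -2.26271197] 0.2744698363685153
```

View pics/three.png

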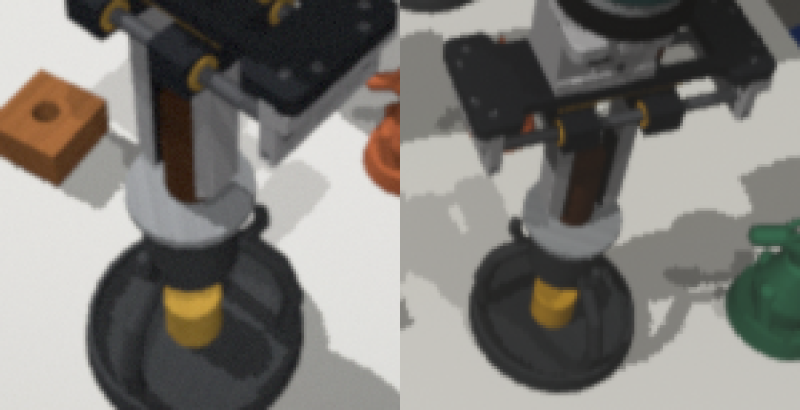

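Brass shows under the hole at (193,315) in the left crop. I'll check its height before letting go.

```bash
cat > chk.py <<'E'
from h import *
for n in("scene","side"):
    im,P,D,c,o=cam(n); hsv=cv2.cvtColor(im,cv2.COLOR_BGR2HSV); g=np.hypot(P[...,0]-.634,P[...,1]+.178)
    m=(hsv[...,0]>14)&(hsv[...,0]<32)&(hsv[...,1]>120)&(g<.07)&(P[...,2]<.12); p=P[m]
    print(n,"plug",len(p),np.percentile(p,[3,50,97],axis=0).round(4).tolist())
    m=(hsv[...,0]<14)&(hsv[...,1]>100)&(g<.04)&(P[...,2]>.12); p=P[m]
    if len(p): print(" handle",len(p),p.min(0).round(4),p.max(0).round(4))
    m=(hsv[...,1]<40)&(hsv[...,2]>100)&(g<.036)&(P[...,2]>.11)&(P[...,2]<.15);p=P[m]
    if len(p)>9: print(" guard z",np.percentile(p[:,2],[10,50,90]).round(4),p.mean(0).round(4))
print(o["time_s"],o["contact_force"])
E
python3 chk.py
```

```text
scene plug 422 [[0.6261, -0.193, 0.0098], [0.642, -0.1851, 0.0351], [0.6496, -0.1694, 0.0397]]
 handle 379 [ 0.6207 -0.2004  0.1316] [ 0.6708 -0.1482  0.3409]
 guard z [0.1272 0.1283 0.1294] [ 0.6398 -0.1868  0.1287]
side plug 195 [[0.6183, -0.1972, 0.0139], [0.6278, -0.1874, 0.0367], [0.6443, -0.1718, 0.0773]]
 handle 36 [ 0.6251 -0.1897  0.1383] [ 0.6318 -0.1839  0.1743]
 guard z [0.1279 0.1293 0.1306] [ 0.6282 -0.1881  0.1293]
7.75 [ 0.52176836  0.72641608 -3.08880872]
```

The plug is on the tray (top at z≈0.038). The guard top at about 0.1285 is within ~1 mm of the dish. I'll lower 2 mm more and then release.

>>> send_rows(moves=[{"gripper": 0, "x": 0, "y": 0, "z": 1, "wx": 0, "wy": 0, "wz": 0}, {"gripper": 0, "x": 0, "y": 0, "z": 1, "wx": 0, "wy": 0, "wz": 0}, {"gripper": 0, "x": 0, "y": 0, "z": 0, "wx": 0, "wy": 0, "wz": 0}, {"gripper": 0, "x": 0, "y": 0, "z": 0, "wx": 0, "wy": 0, "wz": 0}])

```text
time_s: 8.2
tool_pos: [0.634, -0.178, 0.3407]
ee_rot: [2.221, 2.221, 0.001]
contact_force: [-3.0, 0.2, 5.1]
finger_gap: 0.271
```

Force has swung to +5 N, so the guard is resting on the dish. Releasing and backing off straight up.

>>> send_rows(moves=[{"gripper": 0.6, "x": 0, "y": 0, "z": 0, "wx": 0, "wy": 0, "wz": 0}, {"gripper": 0.8, "x": 0, "y": 0, "z": 0, "wx": 0, "wy": 0, "wz": 0}, {"gripper": 1, "x": 0, "y": 0, "z": 0, "wx": 0, "wy": 0, "wz": 0}, {"gripper": 1, "x": 0, "y": 0, "z": 0, "wx": 0, "wy": 0, "wz": 0}, {"gripper": 1, "x": 0, "y": 0, "z": 0, "wx": 0, "wy": 0, "wz": 0}, {"gripper": 1, "x": 0, "y": 0, "z": 0, "wx": 0, "wy": 0, "wz": 0}, {"gripper": 1, "x": 0, "y": 0, "z": 0, "wx": 0, "wy": 0, "wz": 0}, {"gripper": 1, "x": 0, "y": 0, "z": 0, "wx": 0, "wy": 0, "wz": 0}])

```text
time_s: 9.0
tool_pos: [0.634, -0.178, 0.3397]
ee_rot: [2.221, 2.221, 0.0]
contact_force: [-0.1, 0.9, 0.0]
finger_gap: 0.917
```

>>> send_rows(moves=[{"gripper": 1, "x": 0, "y": 0, "z": -8, "wx": 0, "wy": 0, "wz": 0}, {"gripper": 1, "x": 0, "y": 0, "z": -20, "wx": 0, "wy": 0, "wz": 0}, {"gripper": 1, "x": 0, "y": 0, "z": -25, "wx": 0, "wy": 0, "wz": 0}, {"gripper": 1, "x": 0, "y": 0, "z": -25, "wx": 0, "wy": 0, "wz": 0}, {"gripper": 1, "x": 0, "y": 0, "z": -20, "wx": 0, "wy": 0, "wz": 0}, {"gripper": 1, "x": 0, "y": 0, "z": -12, "wx": 0, "wy": 0, "wz": 0}, {"gripper": 1, "x": 0, "y": 0, "z": 0, "wx": 0, "wy": 0, "wz": 0}, {"gripper": 1, "x": 0, "y": 0, "z": 0, "wx": 0, "wy": 0, "wz": 0}])

```text
time_s: 9.8
tool_pos: [0.6338, -0.1779, 0.4492]
ee_rot: [-2.221, -2.221, 0.001]
contact_force: [1.1, -0.2, -1.2]
finger_gap: 1.002
```

```bash
python3 chk.py
python3 - <<'E'
from h import *
a=cam("scene")[0]; b=cam("side")[0]
cv2.imwrite("pics/four.png",np.hstack([cv2.resize(a[150:384,150:380],(400,408)),cv2.resize(b[130:320,220:410],(400,408))]))
E
```

```text
scene plug 421 [[0.6261, -0.1929, 0.0098], [0.6417, -0.1849, 0.0349], [0.6498, -0.1693, 0.0389]]
 handle 696 [ 0.6244 -0.2144  0.1305] [ 0.671  -0.1471  0.4466]
 guard z [0.1262 0.1273 0.1283] [ 0.6392 -0.1817  0.1273]
side plug 196 [[0.6184, -0.195, 0.0133], [0.6276, -0.1873, 0.0364], [0.6441, -0.1722, 0.0771]]
 handle 151 [ 0.6227 -0.1886  0.1384] [ 0.6455 -0.1664  0.195 ]
 guard z [0.127  0.1282 0.1293] [ 0.6282 -0.1833  0.1282]
9.85 [ 0.3559797   0.24017453 -0.8343039 ]
```

View pics/four.png

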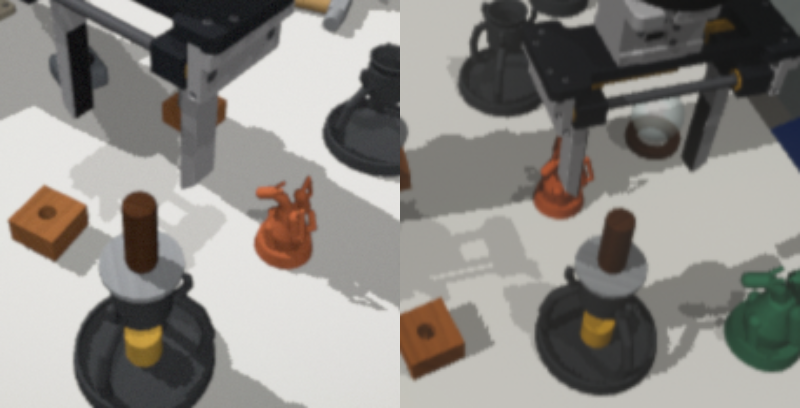

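The drift stands upright with its guard flat on the dish at (140,265), the plug is in the tray at (143,345), and the gripper is clear. Handing in.

```bash
python3 -c "from workcell import *; print(close_job())"
```

```text
the job is handed in; nothing more can be done
None
```

I took the slim drift from its block and pushed it straight down through the plugged stand's hole at about (0.634, -0.178). I kept hold of it until the plug dropped out and the guard was resting on the dish. Then I let go, backed straight up and handed in after about 10 s of robot time; no verdict was reported.

- **Plug:** it is on the foot tray with its top at about z = 0.038 m, so its centre is about 87 mm below the hole's mouth. I checked this while still gripping the drift and again after release.
- **Drift:** the guard's upper face is at about 0.128 m, as expected for resting on the dish rim. The handle looks upright and centred in both views.
- **Gripper:** it is fully open, about 110 mm above where it let go, with no notable force on it.
- **Thick drift:** I never went near it. I did not re-measure it at the end because the gripper hid it in the last picture.
- **Failed step:** my first move call was refused for incomplete rows, and nothing moved.

The position estimates for the hole agreed to within about 2 mm, and no check disagreed with another.

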